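# Twist the top screw pot off its locked stack

## Robot

A 7-joint arm with a two-finger parallel gripper is mounted at the origin on the work surface. World frame = base frame: x ahead of the robot, y to its left, z up, the work surface at z = 0. Lengths are in m, angles in degrees, forces in N, time in s.
With the tool pointing down it reaches from about 0.425 to 0.875 m from the base axis. Payload 4.7 kg.
Tool frame: the origin (TCP) lies midway between the tips of the shut fingers; the grasp point (between the pads) lies 19 mm behind it; z points along the fingers, y is the direction in which the jaws open and shut (so a half turn about z gives the same grasp; the last joint's range is limited). The gripper opens to 87 mm and grips with 3 to 60 N. Pads are 19 mm wide; open, the fingers measure 117 mm over their backs; the gripper's body (75 mm by 190 mm) begins 51 mm behind the grasp point.
Start: joints at [-70.353, 18.392, -4.016, 83.108, 1.295, 78.541, -3.26], TCP at [0.21, 0.615, 0.223] pointing down, gripper open.
Joint ranges: [-163.93, 163.93], [-17.29, 119.83], [-79.2, 71.16], [3.27, 140.29], [-89.18, 269.18], [5.43, 117.66], [-154.24, 154.24]. Speed limits (degrees/s): [147.25, 147.25, 180, 180, 180, 180, 180].

## Interface

Orientations are given as [roll, pitch, yaw] about the fixed x, y, z axes, in that order (R = Rz(yaw) Ry(pitch) Rx(roll)).
In Python, from cell import env gives the robot as it stands. The module is installed in compiled form; this text tells all that it offers.
- The arm moves only by the tool servo_tool, never from a script. Its argument "plan" is a list of rows, each a list of 3 entries, a list of its own where there are three numbers: the opening, from 0 (shut) to 1 (fully open), then the shift along the tool's x, y, z in cm, then the turn, a rotation vector about the tool's x, y, z in degrees. A call has 1 to 20 rows; each row shifts and turns the pose as measured when the row begins, along the tool's axes as they then stand; what a row does not reach is not made up. A row lasts 1/12 s, in which the tool goes at most 41.7 mm and 7.16 degrees, less where a joint would pass 70% of its speed; a pose out of reach is approached as far as the arm can. A call is refused whole if a number of a shift passes 4.17 or a number of a turn 7.16, either way. A call with a gripper value outside its range is refused whole. The fingers move at their own pace and stop on an object; "force" is the grip in N (left out, the last holds). Time passes only in rows, so rows that do not move let the fingers close. It gives the time, the measured TCP pose, the force and the opening at its end, in the units of the state.
- env.get_obs(): the state, without advancing time (a new reading comes with each control period).
- env.read_camera(name): name is "scene" or "top" or "wrist"; returns a dict with "image" (420x560x3 uint8, blue, green, red), "fx", "fy", "cx", "cy" (pixels), "rvec" (rotation vector, rad) and "tvec" (3), from world to camera coordinates, as OpenCV has them; the wrist camera has in their place "T_tool_cam" (4x4, takes a point from camera to tool coordinates, whose origin is the TCP and whose axes are the flange's). Camera axes: x right, y down, z forward; pixel columns grow to the right and rows downward; lengths in m; the calibration is good to about 2 mm. A picture is of the moment at which its call begins: read the wrist's pose just before it. There is no depth.
- env.sign_off(): hands the job in, once; it reports no verdict.
The state is a dict: "time_s": time; "qpos": joint angles; "joint_velocities": joint speeds; "effort": joint torques, N m; "tool_pos": TCP position; "tool_rot": TCP orientation; "force": force on the tool from outside, world axes, zero at the start; "wrist_torque": the same for the moment, N m; "grip_width": finger opening in m.
Only numpy, scipy, OpenCV 4.12 (cv2) and the standard library are available. Lean on these libraries where they do the work, as an engineer would, in place of code of your own. Each camera call takes 0.05 s, during which the arm holds its last target. There are 200 camera calls.

## Task

Free the orange screw pot from the top of its stack and stand it upright on the bare square metal plate, wholly on it. A twist lock holds it: raise it a few millimetres, turn it anticlockwise (seen from above) without forcing the lock, then lift it out. Do not spill it or drop it, and leave everything else where it is.

Things in the scene. Friction and masses are not known exactly. Their poses are not given: they have to be found in the camera images.
- pot: Orange open pot of screws, 0.15 to 0.3 kg, 90 mm high, on top of a stack. Origin: centre of its underside, z up. Lowest 28 mm: a spigot of 45 mm diameter, nested in the grey pot below with 2 mm play all round. Above that a straight round body, 54 mm diameter, plain sides up to the open rim (wall 3 mm): grip it across in any direction. It stands steadily on its 45 mm foot.
- pot_lugs (a point): Point on the orange pot's axis, 32 mm above its underside, axes as the pot's. Two orange lugs stick out of the body at this height along the pot's +x and -x: 8 mm wide, 6 mm high, reaching 35 mm from the axis. Locked, each sits under the roof of a yellow claw.
- stack: Two grey pots of 54 mm diameter, one on the other, bolted down on a round steel foot (100 mm diameter, 8 mm thick): it cannot move. Origin: centre of the foot's underside, on the table, z up. At the start the orange pot sits on it, axes in line to 2 degrees, the orange underside 104 mm and rim 194 mm above the table.
- stack_rim (a point): Centre of the upper grey pot's rim, 132 mm above the table; the orange body rests on this rim. Two yellow claws on it, along the stack's +x and -x, reach 40 mm from the axis and 22 mm above the rim: grip the orange pot above them. Each claw: a roof over a lug, a wall on the lug's clockwise side, a bump 5 mm high on its anticlockwise side.
- stack_lock (a point): The twist lock's axis, at the top of the claws, 22 mm above the grey rim. Seated, the pot can rise only 10 mm (roof) and turn only 5 degrees. Raised 4 to 10 mm (7 is best) it turns anticlockwise, seen from above, over the bumps; after 35 to 130 degrees (45 to 60 is best) its lugs are clear of the roofs and it lifts straight out, free after 28 mm in all.
- plate: Bare square pale metal plate, 140 by 140 mm and 6 mm thick, fixed flat to the table. Origin: centre of its underside, on the table; x and y along its sides.
- other_stack: Another stack like the first, with a blue top pot, bolted down; 194 mm high, 54 mm diameter, foot 100 mm, claws to 40 mm from the axis. Not to be used; either stack may be on the left or right. Origin: centre of the foot's underside.
- hammer: Loose hammer lying on the table, 260 mm long, its head at +x. Leave it. Origin: underside, near mid-length.
- wrench: Loose wrench 180 mm long lying on the table. Leave it. Origin: underside, near mid-length.
- spray_can: Loose green spray can, 52 mm diameter, 170 mm high. Leave it. Origin: centre of its underside.
- offcut: Loose flat steel off-cut, 90 by 60 by 8 mm. Leave it. Origin: centre of its underside.
- tape: Loose roll of black tape lying flat, 90 mm diameter, 25 mm high. Leave it. Origin: centre of its underside.
- jar: Loose amber jar, 60 mm diameter, 85 mm high. Leave it. Origin: centre of its underside.
Things that resemble listed ones, but are neither listed nor needed, are in the scene too. Of the things shaped like the plate, the metal one is meant.

How it is judged (in metres and radians):
On the way:
1. the orange pot is unlocked and lifted clear of its stack, still upright (z of pot in the frame of stack above 0.134 m and angle between pot's own z axis and vertical below 0.35 rad), for 0.1 s.
At the end, for the whole second after the job is handed in: The orange pot stands upright (within 0.08 rad) and at rest on the square metal plate, its centre within 48 mm of the plate's centre along each side of the plate (so its foot is wholly on the plate), its underside on the plate's top (x of pot in the frame of plate between -0.048 and 0.048 m and y of pot in the frame of plate between -0.048 and 0.048 m and z of pot in the frame of plate between 0.002 and 0.01 m and angle between pot's own z axis and vertical below 0.08 rad and contact force between pot and plate above 0.3 N and linear speed of pot below 0.02 m/s and angular speed of pot below 0.1 rad/s); the robot touches nothing.
It fails at once if the orange pot is tipped by more than 0.6 rad (its screws spill) (angle between pot's own z axis and vertical above 0.6 rad).
It fails at once if the orange pot is dropped: it moves faster than 0.5 m/s with no finger touching it (contact force between the fingers and pot below 0.1 N and linear speed of pot above 0.5 m/s).
It fails at once if the lock is forced: more than 60 N between the orange pot and its stack (contact force between pot and stack above 60 N).
It fails at once if a bystander (hammer, wrench, spray can, off-cut, tape or jar) is moved by more than 30 mm (distance of any of hammer, wrench, spray_can, offcut, tape, jar from where it was at the start of the episode above 0.03 m).
It also fails if it takes over 43 s, if anything falls off the work surface, if the arm or the gripper's body presses on something with over 40 N, if the wrist force passes 120 N, or if a joint passes its speed limit or range.

## Working session

There is one attempt and no reset: what is moved stays moved. The work goes in short steps, Python scripts to look and compute and a tool call to move; the robot and the scene stay as the last step left them, time stands still between calls to the robot, and variables do not carry over. Pictures are saved under pics/ and viewed, about 8 in all and at most 12, crops included, and the job is handed in when it is done.

Besides the shell and the picture viewer there is one more tool, called by a JSON object that holds its "name" and its "arguments". servo_tool: Moves the arm, as the interface text tells. Its arguments: {"type":"object","properties":{"plan":{"type":"array"},"force":{"type":"number"}},"required":["plan"]}

```bash
mkdir -p pics; cat > h.py <<'E'
import numpy as np, cv2
from cell import env
from scipy.spatial.transform import Rotation as R
def cam(n):
    o=env.get_obs(); c=env.read_camera(n)
    if n=='wrist':
        T=np.eye(4); T[:3,:3]=R.from_euler('xyz',o['tool_rot'],degrees=True).as_matrix(); T[:3,3]=o['tool_pos']
        W=T@np.array(c['T_tool_cam']); c['Rwc']=W[:3,:3]; c['o']=W[:3,3]
    else:
        Rm=cv2.Rodrigues(np.array(c['rvec'],float))[0]; c['Rwc']=Rm.T; c['o']=-Rm.T@np.array(c['tvec'],float).ravel()
    return c
def ray(c,u,v):
    return c['Rwc']@np.array([(u-c['cx'])/c['fx'],(v-c['cy'])/c['fy'],1.])
def hit(c,u,v,z):
    d=ray(c,u,v); return c['o']+d*(z-c['o'][2])/d[2]
def proj(c,p):
    q=c['Rwc'].T@(np.array(p)-c['o']); return q[0]/q[2]*c['fx']+c['cx'],q[1]/q[2]*c['fy']+c['cy']
E
python3 - <<'E'
from h import *
print(env.get_obs())
for n in('scene','top','wrist'):
    c=cam(n); cv2.imwrite(f'pics/{n}0.png',c['image']); print(n,c['fx'],c['o'],c['Rwc'][:,2])
E
```

```text
{'time_s': 0.0, 'qpos': array([-70.35435989,  18.43907056,  -4.01592879,  83.17457826,
         1.29630097,  78.53946608,  -3.26052041]), 'joint_velocities': array([ 0.03620448,  0.03178501, -0.0741828 , -0.04455547, -0.06442102,
        0.00161535, -0.02002352]), 'effort': array([-8.14252562e-04, -4.91283739e+01, -4.04363852e-01, -3.12530279e+01,
       -6.39329106e-02,  4.37381922e-02,  1.74016427e-04]), 'tool_pos': array([0.20975446, 0.61465222, 0.22146427]), 'tool_rot': array([-1.79892200e+02,  6.81887625e-03,  1.61164225e+02]), 'force': array([ 0.5037663 ,  0.03610157, -0.56885891]), 'wrist_torque': array([-0.01852514, -0.03370827, -0.01830058]), 'grip_width': 0.08728399375132642}
scene 488.9243140599411 [1.35945376 0.28687021 1.48917847] [-0.50966661 -0.16139525 -0.84509853]
top 462.18469516186497 [0.24749672 0.02126019 1.42137649] [ 0.22808228 -0.02086534 -0.97341826]
wrist 325.6797028360457 [0.13558573 0.64088455 0.3840463 ] [ 0.26759323 -0.09312851 -0.95902083]
```

View pics/scene0.png

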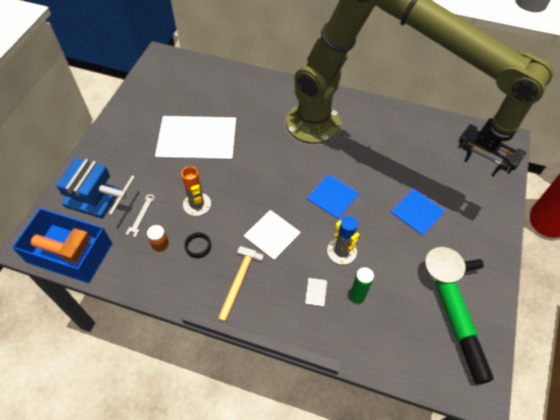

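View pics/top0.png

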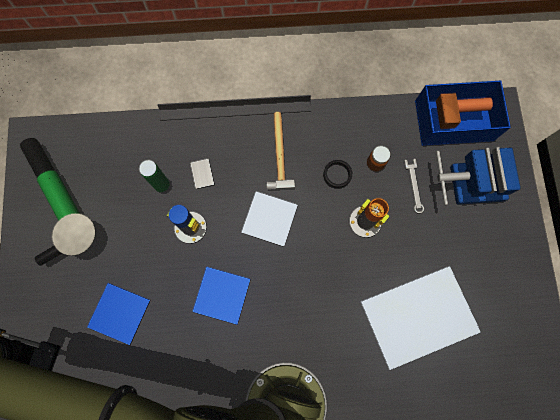

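The orange pot is on the right-hand stack: top image (376,208), scene image (191,175). Lookalikes by top pixel:
- For the pot: orange tool in the blue bin (465,105), amber jar (380,157), blue-topped stack (180,215).
- For the plate: blue squares (120,313) and (222,295), the white sheet (420,317), and the small off-cut (203,173).

I choose the pot at (376,208) and the pale square at (270,218).

```bash
python3 - <<'E'
from h import *
t=cam('top'); s=cam('scene')
def big(m,x,y,r):
    k=np.zeros_like(m); k[y-r:y+r,x-r:x+r]=m[y-r:y+r,x-r:x+r]
    cs,_=cv2.findContours(k,cv2.RETR_EXTERNAL,cv2.CHAIN_APPROX_NONE); return max(cs,key=cv2.contourArea)
for n,c,p in(('top',t,(270,218)),('scene',s,(272,234))):
    g=cv2.cvtColor(c['image'],cv2.COLOR_BGR2HSV); m=((g[...,2]>150)&(g[...,1]<60)).astype(np.uint8)*255
    k=big(m,*p,32); bx=cv2.approxPolyDP(k,6,True)[:,0]
    w=np.array([hit(c,*q,.006) for q in bx]); print(n,'plate',w.mean(0),np.round(w[:,:2],3).tolist())
# foot ellipse & orange
for n,c,f,o in(('top',t,(365,222),(376,210)),('scene',s,(197,205),(191,178))):
    g=cv2.cvtColor(c['image'],cv2.COLOR_BGR2HSV); m=((g[...,2]>130)&(g[...,1]<70)).astype(np.uint8)*255
    k=big(m,*f,22); h=cv2.convexHull(k); e=cv2.fitEllipse(h); print(n,'foot',e,hit(c,*e[0],.008))
    m=((g[...,0]<16)&(g[...,1]>150)&(g[...,2]>70)).astype(np.uint8)*255
    k=big(m,*o,22); print(n,'orange',cv2.boundingRect(k))
    q=k[:,0]
    w=np.array([hit(c,*x,.194)[:2] for x in q]); print('rim-plane extents',w.min(0),w.max(0))
a=cv2.resize(t['image'][170:250,335:415],(560,560),interpolation=cv2.INTER_CUBIC)
cv2.imwrite('pics/crop1.png',a)
E
```

```text
top plate [0.54827536 0.00885314 0.006     ] [[0.636, 0.048], [0.51, 0.096], [0.461, -0.028], [0.585, -0.081]]
scene plate [0.54982209 0.01130655 0.006     ] [[0.461, -0.028], [0.588, -0.081], [0.642, 0.052], [0.509, 0.103]]
top foot ((364.6214599609375, 221.387451171875), (29.27009391784668, 31.46717071533203), 134.8090057373047) [ 0.51815211 -0.28775846  0.008     ]
top orange (365, 198, 24, 24)
rim-plane extents [ 0.48172781 -0.31613796] [ 0.5456498  -0.25074043]
scene foot ((196.59371948242188, 203.81129455566406), (23.758569717407227, 30.533857345581055), 80.02051544189453) [ 0.52092921 -0.28509017  0.008     ]
scene orange (181, 166, 19, 25)
rim-plane extents [ 0.49321693 -0.31249869] [ 0.58390356 -0.23823496]
```

View pics/crop1.png

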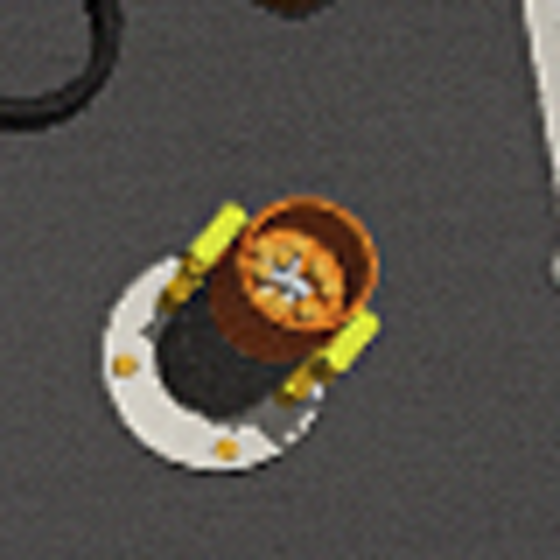

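The crop confirms it: an open orange pot with screws, its rim centre near top-image pixel (379,207), and yellow claws at about (366,204) and (385,219). The plate centre is about (0.549, 0.010). Next I swing over the pot in an arc, rising.

{"name": "servo_tool", "arguments": {"plan": [[1,[-3.9,-0.12,-1.0],[0,0,3.5]],[1,[-3.9,-0.12,-1.0],[0,0,3.5]],[1,[-3.9,-0.12,-1.0],[0,0,3.5]],[1,[-3.9,-0.12,-1.0],[0,0,3.5]],[1,[-3.9,-0.12,-1.0],[0,0,3.5]],[1,[-3.9,-0.12,-1.0],[0,0,3.5]],[1,[-3.9,-0.12,-1.0],[0,0,3.5]],[1,[-3.9,-0.12,-1.0],[0,0,3.5]],[1,[-3.9,-0.12,-1.0],[0,0,3.5]],[1,[-3.9,-0.12,-1.0],[0,0,3.5]],[1,[-3.9,-0.12,0],[0,0,3.5]],[1,[-3.9,-0.12,0],[0,0,3.5]],[1,[-3.9,-0.12,0],[0,0,3.5]],[1,[-3.9,-0.12,0],[0,0,3.5]]]}}

```text
time_s: 1.42
tool_pos: [0.5974, 0.2461, 0.3194]
tool_rot: [-179.6, -0.1, 111.4]
force: [0.5, 0.1, 0.5]
grip_width: 0.0873
```

```bash
python3 - <<'E'
from h import *
t=cam('top')
print('rim',hit(t,379.3,207.4,.194)); a=hit(t,365.7,204.3,.154);b=hit(t,385.3,219.3,.154)
print('claws',a,b,(a+b)/2,np.degrees(np.arctan2(*(a-b)[1::-1])))
E
```

```text
rim [ 0.51867134 -0.29154372  0.194     ]
claws [ 0.53901138 -0.26441475  0.154     ] [ 0.49227969 -0.3144526   0.154     ] [ 0.51564553 -0.28943368  0.154     ] 46.95676449715436
```

{"name": "servo_tool", "arguments": {"plan": [[1,[-3.9,-0.5,0],[0,0,3.7]],[1,[-3.9,-0.5,0],[0,0,3.7]],[1,[-3.9,-0.5,0],[0,0,3.7]],[1,[-3.9,-0.5,0],[0,0,3.7]],[1,[-3.9,-0.5,0],[0,0,3.7]],[1,[-3.9,-0.5,0],[0,0,3.7]],[1,[-3.9,-0.5,0],[0,0,3.7]],[1,[-3.9,-0.5,0],[0,0,3.7]],[1,[-3.9,-0.5,0],[0,0,3.7]],[1,[-3.9,-0.5,0],[0,0,3.7]],[1,[-3.9,-0.5,0],[0,0,3.7]],[1,[-3.9,-0.5,0],[0,0,3.7]],[1,[-3.9,-0.5,0],[0,0,3.7]],[1,[0,0,0],[0,0,0]],[1,[0,0,0],[0,0,0]]]}}

```text
time_s: 2.72
tool_pos: [0.505, -0.2666, 0.3204]
tool_rot: [-180.0, 0.6, 59.7]
force: [0.2, 1.1, 0.1]
grip_width: 0.0873
```

```bash
python3 - <<'E'
from h import *
o=env.get_obs(); print(o['tool_pos'],o['tool_rot'],o['qpos'].round(1))
c=cam('wrist'); cv2.imwrite('pics/w1.png',c['image']); print(proj(c,(.518,-.290,.194)))
E
```

```text
[ 0.50497717 -0.26659975  0.32040365] [-179.97895743    0.643521     59.6539708 ] [-11.2   7.8  40.5  86.8  -4.4  87.3  -1.1]
(np.float64(306.9930706992686), np.float64(216.227707508276))
```

View pics/w1.png

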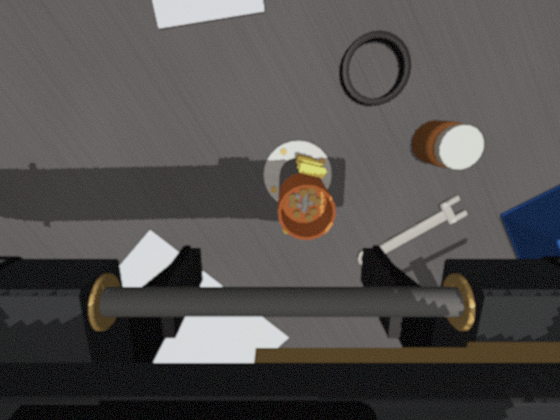

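The wrist view shows the pot rim centred at about (306,211), where (307,216) was predicted. One claw roof is at about (311,165), pointing up the image. I refine from this view.

```bash
python3 - <<'E'
from h import *
c=cam('wrist'); g=cv2.cvtColor(c['image'],cv2.COLOR_BGR2HSV)
roi=np.zeros(g.shape[:2],bool); roi[140:250,260:360]=1
m=((g[...,0]<17)&(g[...,1]>140)&(g[...,2]>60)&roi).astype(np.uint8)*255
cs,_=cv2.findContours(m,cv2.RETR_EXTERNAL,cv2.CHAIN_APPROX_NONE); k=max(cs,key=cv2.contourArea)[:,0]
lo=k[k[:,1]>205].astype(float)
w=np.array([hit(c,*q,.194)[:2] for q in lo])
A=np.c_[2*w,np.ones(len(w))]; s=np.linalg.lstsq(A,(w**2).sum(1),rcond=None)[0]
print('rim',s[:2],'r',np.sqrt(s[2]+s[0]**2+s[1]**2), 'px',cv2.boundingRect(k))
y=((g[...,0]>20)&(g[...,0]<35)&(g[...,1]>110)&(g[...,2]>190)&roi).astype(np.uint8)*255
cs,_=cv2.findContours(y,cv2.RETR_EXTERNAL,cv2.CHAIN_APPROX_NONE)
for q in cs:
    if cv2.contourArea(q)>15:
        r=cv2.minAreaRect(q); p=hit(c,*r[0],.154)[:2]; b=[hit(c,*x,.154)[:2].round(4).tolist() for x in cv2.boxPoints(r)]; d=p-s[:2]; print('claw',r,p,b,np.hypot(*d),np.degrees(np.arctan2(d[1],d[0])))
E
```

```text
rim [ 0.5193227  -0.28612825] r 0.026042559741015558 px (278, 172, 58, 65)
claw ((312.07647705078125, 167.90586853027344), (26.140121459960938, 9.11108112335205), 12.528807640075684) [ 0.54281421 -0.26218649] [[0.53, -0.2566], [0.5361, -0.2497], [0.5556, -0.2678], [0.5496, -0.2748]] 0.0335419052696857 45.54385865032488
```

{"name": "servo_tool", "arguments": {"plan": [[1,[-1.0,2.2,0],[-0.55,0.3,0]],[1,[0,0,3.0],[0,0,0]],[1,[0,0,3.0],[0,0,0]],[1,[0,0,2.0],[0,0,0]],[1,[0,0,1.5],[0,0,0]],[1,[0,0,0],[0,0,0]],[1,[0,0,0],[0,0,0]]]}}

```text
time_s: 3.4
tool_pos: [0.5303, -0.2746, 0.2218]
tool_rot: [179.4, 0.2, 61.2]
force: [0.6, 0.1, 0.9]
grip_width: 0.0872
```

```bash
cat > d.py <<'E'
from h import *
import sys
o=env.get_obs(); print(o['tool_pos'].round(4),o['tool_rot'].round(2),o['force'].round(1),o['qpos'].round(1),o['grip_width'])
if len(sys.argv)>3:
    M=R.from_euler('xyz',o['tool_rot'],degrees=True)
    t=np.array([float(x) for x in sys.argv[1:4]]); print('shift cm',100*M.inv().apply(t-o['tool_pos']))
    yaw=float(sys.argv[4]) if len(sys.argv)>4 else o['tool_rot'][2]
    print('turn',(M.inv()*R.from_euler('xyz',[180,0,yaw],degrees=True)).as_rotvec(degrees=True))
E
python3 d.py .519 -.2865 .161
```

```text
[ 0.5303 -0.2746  0.2218] [179.36   0.18  61.2 ] [0.6 0.1 0.9] [-9.4 13.3 40.1 93.  -8.6 76.3  3.1] 0.08716936612383665
shift cm [-1.56865429 -0.47972479  6.08380196]
turn [0.6424834  0.17844508 0.0010005 ]
```

{"name": "servo_tool", "arguments": {"plan": [[1,[-1.57,-0.48,0],[0.64,0.18,0]],[1,[0,0,0],[0,0,0]],[1,[0,0,0],[0,0,0]]]}}

```text
time_s: 3.65
tool_pos: [0.5222, -0.2819, 0.2236]
tool_rot: [179.9, -0.1, 61.7]
force: [1.0, 0.9, -0.9]
grip_width: 0.0868
```

```bash
python3 d.py .519 -.2865 .161
```

```text
[ 0.5222 -0.2819  0.2236] [ 1.7992e+02 -9.0000e-02  6.1680e+01] [ 1.   0.9 -0.9] [-8.5 13.2 40.4 92.9 -8.8 77.1  4.8] 0.08683887164184538
shift cm [-0.56857652 -0.07199381  6.26395656]
turn [ 7.98903560e-02 -9.41869367e-02 -6.56647913e-05]
```

{"name": "servo_tool", "arguments": {"plan": [[1,[-0.7,-0.08,0],[0,0,0]],[1,[0,0,0],[0,0,0]],[1,[0,0,1.0],[0,0,0]],[1,[0,0,0],[0,0,0]]]}}

```text
time_s: 3.98
tool_pos: [0.5211, -0.2869, 0.216]
tool_rot: [179.6, -0.2, 61.9]
force: [0.2, 0.7, -1.5]
grip_width: 0.0869
```

```bash
python3 d.py .519 -.2865 .161; python3 - <<'E'
from h import *
c=cam('wrist'); cv2.imwrite('pics/w2.png',c['image']); print(proj(c,(.519,-.2865,.194)))
E
```

```text
[ 0.5211 -0.2869  0.216 ] [179.58  -0.19  61.86] [ 0.2  0.7 -1.5] [-8.  13.4 40.4 93.6 -9.1 75.9  5.7] 0.08689221192760083
shift cm [-0.08541111 -0.24554303  5.4940509 ]
turn [ 0.42174869 -0.19051693 -0.00070119]
(np.float64(278.96424233994577), np.float64(249.46556512909308))
```

View pics/w2.png

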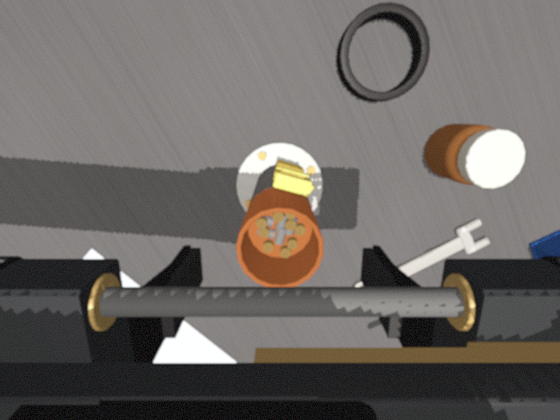

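Rim now at about (280,246), between the fingers. I refit it from this closer view.

```bash
cat > rim.py <<'E'
from h import *
import sys
def rim(c,x,y,r,z=.194):
    g=cv2.cvtColor(c['image'],cv2.COLOR_BGR2HSV); roi=np.zeros(g.shape[:2],bool); roi[y-r:y+r,x-r:x+r]=1
    m=((g[...,0]<17)&(g[...,1]>140)&(g[...,2]>60)&roi).astype(np.uint8)*255
    cs,_=cv2.findContours(m,cv2.RETR_EXTERNAL,cv2.CHAIN_APPROX_NONE); k=max(cs,key=cv2.contourArea)[:,0]
    lo=k[k[:,1]>y-2].astype(float); lo=lo+.5*np.sign(lo-[x,y-20])*0
    w=np.array([hit(c,*q,z)[:2] for q in lo])
    A=np.c_[2*w,np.ones(len(w))]; s=np.linalg.lstsq(A,(w**2).sum(1),rcond=None)[0]
    print('bbox',cv2.boundingRect(k),'rim',s[:2],'r',np.sqrt(s[2]+s[0]**2+s[1]**2)); return s[:2]
if __name__=='__main__':
    rim(cam('wrist'),*map(int,sys.argv[1:4]))
E
python3 rim.py 280 246 60
```

```text
bbox (236, 188, 86, 99) rim [ 0.51941482 -0.28659835] r 0.025938986019202435
```

Both fits agree on (0.5193, -0.2866). I correct and descend in steps.

{"name": "servo_tool", "arguments": {"plan": [[1,[-0.1,-0.25,0],[0.4,-0.2,0]],[1,[0,0,2.0],[0,0,0]],[1,[0,0,0],[0,0,0]],[1,[0,0,0],[0,0,0]]]}}

```text
time_s: 4.42
tool_pos: [0.5195, -0.2869, 0.1981]
tool_rot: [179.8, 0.0, 61.9]
force: [-0.6, -1.4, 0.2]
grip_width: 0.0871
```

```bash
python3 d.py .5193 -.2866 .161
```

```text
[ 0.5195 -0.2869  0.1981] [1.7984e+02 1.0000e-02 6.1890e+01] [-0.6 -1.4  0.2] [-7.9 14.1 40.3 94.9 -9.5 74.2  6. ] 0.08714105393093861
shift cm [ 0.01326045 -0.04084833  3.70608576]
turn [1.55349033e-01 9.57344627e-03 1.29784999e-05]
```

{"name": "servo_tool", "arguments": {"plan": [[1,[0,0,1.5],[0.15,0,0]],[1,[0,0,1.5],[0,0,0]],[1,[0,0,0],[0,0,0]],[1,[0,0,0],[0,0,0]]]}}

```text
time_s: 4.75
tool_pos: [0.5204, -0.287, 0.1676]
tool_rot: [179.9, -0.0, 61.9]
force: [0.1, 0.7, 0.6]
grip_width: 0.0873
```

```bash
python3 d.py .5193 -.2866 .161
```

```text
[ 0.5204 -0.287   0.1676] [ 1.7991e+02 -1.0000e-02  6.1910e+01] [0.1 0.7 0.6] [ -7.4  15.7  40.   96.9 -10.6  71.1   6.9] 0.0872547620729748
shift cm [-0.01194068 -0.11873843  0.66125394]
turn [ 8.95931591e-02 -5.15492268e-03 -4.03036582e-06]
```

{"name": "servo_tool", "arguments": {"plan": [[1,[-0.02,-0.12,0.6],[0,0,0]],[1,[0,0,0],[0,0,0]],[1,[0,0,0],[0,0,0]]]}}

```text
time_s: 5.0
tool_pos: [0.5195, -0.287, 0.162]
tool_rot: [179.9, -0.0, 61.9]
force: [0.3, -0.3, -0.2]
grip_width: 0.0873
```

```bash
python3 d.py .5193 -.2866 .161
```

```text
[ 0.5195 -0.287   0.162 ] [179.86  -0.    61.91] [ 0.3 -0.3 -0.2] [ -7.3  15.8  39.9  97.5 -10.7  70.4   7. ] 0.08732699909574497
shift cm [ 0.02022208 -0.03854621  0.10419907]
turn [ 1.42625208e-01 -4.72899461e-03 -5.88589765e-06]
```

Within half a millimetre. Now I close.

{"name": "servo_tool", "arguments": {"plan": [[0,[0,0,0],[0,0,0]],[0,[0,0,0],[0,0,0]],[0,[0,0,0],[0,0,0]],[0,[0,0,0],[0,0,0]],[0,[0,0,0],[0,0,0]],[0,[0,0,0],[0,0,0]],[0,[0,0,0],[0,0,0]],[0,[0,0,0],[0,0,0]]], "force": 25}}

```text
time_s: 5.67
tool_pos: [0.5204, -0.2874, 0.1639]
tool_rot: [179.7, -0.0, 61.9]
force: [0.4, 0.6, -0.5]
grip_width: 0.0526
```

```bash
python3 d.py .5193 -.2866 .169
```

```text
[ 0.5204 -0.2874  0.1639] [ 1.797e+02 -5.000e-02  6.191e+01] [ 0.4  0.6 -0.5] [ -7.3  15.7  39.9  97.4 -10.7  70.5   7. ] 0.052555171550445916
shift cm [ 0.01804058 -0.13098156 -0.51392619]
turn [ 3.01098008e-01 -4.63255597e-02 -1.21724206e-04]
```

{"name": "servo_tool", "arguments": {"plan": [[0,[0,0,-0.3],[0,0,0]],[0,[0,0,0],[0,0,0]],[0,[0,0,-0.2],[0,0,0]],[0,[0,0,0],[0,0,0]],[0,[0,0,0],[0,0,0]]]}}

```text
time_s: 6.08
tool_pos: [0.5194, -0.2868, 0.1679]
tool_rot: [179.9, -0.0, 61.9]
force: [-0.2, -0.9, -2.7]
grip_width: 0.0527
```

```bash
python3 d.py .5195 -.287 .170; python3 - <<'E'
from h import *
s=[env.get_obs()['force'] for _ in range(3)];print(s)
for n,(x,y) in(('scene',(191,178)),('top',(376,210))):
    c=cam(n); a=c['image'][y-35:y+35,x-40:x+40]; cv2.imwrite(f'pics/l_{n}.png',a)
a=np.hstack([cv2.resize(cv2.imread(f'pics/l_{n}.png'),(400,350),interpolation=cv2.INTER_CUBIC) for n in('scene','top')]); cv2.imwrite('pics/l.png',a)
E
```

```text
[ 0.5194 -0.2868  0.1679] [ 1.7986e+02 -2.0000e-02  6.1910e+01] [-0.2 -0.9 -2.7] [ -7.4  15.5  40.   97.1 -10.5  71.    6.8] 0.05266504760343895
shift cm [-0.01171471  0.01959528 -0.21101762]
turn [ 1.37633623e-01 -1.91383974e-02 -2.29867565e-05]
[array([-0.1796606 , -0.94284232, -2.72076692]), array([-0.1796606 , -0.94284232, -2.72076692]), array([-0.1796606 , -0.94284232, -2.72076692])]
```

View pics/l.png

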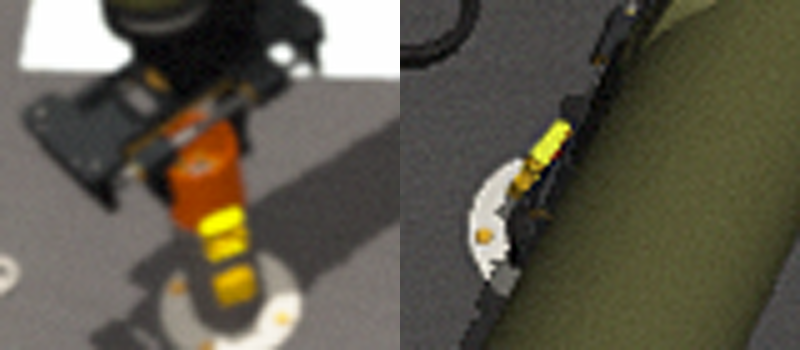

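The scene crop shows the pot upright in the fingers above the yellow claws, and the force of -2.7 N shows its weight is carried. I raise it 2 mm more, then turn slightly (world anticlockwise is tool -z).

{"name": "servo_tool", "arguments": {"plan": [[0,[0,0,-0.22],[0,0,0]],[0,[0,0,0],[0,0,0]],[0,[0,0,0],[0,0,-2.5]],[0,[0,0,0],[0,0,-2.5]],[0,[0,0,0],[0,0,-2.5]],[0,[0,0,0],[0,0,0]]]}}

```text
time_s: 6.68
tool_pos: [0.5194, -0.2868, 0.1703]
tool_rot: [179.9, 0.0, 69.7]
force: [0.5, 0.5, -2.4]
grip_width: 0.0524
```

```bash
python3 d.py .5195 -.287 .170; python3 -c "
from h import *
print(env.get_obs()['wrist_torque'])"
```

```text
[ 0.5194 -0.2868  0.1703] [1.7986e+02 1.0000e-02 6.9740e+01] [ 0.5  0.5 -2.4] [ -6.6  15.2  38.9  96.9 -10.   71.3  14.3] 0.05236403553805182
shift cm [-0.0150187   0.0122816   0.03478304]
turn [1.42148693e-01 6.50878532e-03 8.07403102e-06]
[-0.131758    0.03096899 -0.0138815 ]
```

No resistance. I continue.

{"name": "servo_tool", "arguments": {"plan": [[0,[0,0,0],[0,0,-3]],[0,[0,0,0],[0,0,-3]],[0,[0,0,0],[0,0,-3]],[0,[0,0,0],[0,0,-3]],[0,[0,0,0],[0,0,0]]]}}

```text
time_s: 7.1
tool_pos: [0.5195, -0.2869, 0.1704]
tool_rot: [179.9, 0.0, 81.9]
force: [0.1, -0.5, -1.5]
grip_width: 0.0525
```

```bash
python3 d.py .5195 -.287 .170; python3 -c "
from h import *
print(env.get_obs()['wrist_torque'])"
```

```text
[ 0.5195 -0.2869  0.1704] [1.7986e+02 4.0000e-02 8.1910e+01] [ 0.1 -0.5 -1.5] [-5.1 14.9 37.1 96.9 -9.5 71.2 26. ] 0.052508986976110006
shift cm [-0.00531496  0.00569133  0.04472815]
turn [1.44546996e-01 4.12672368e-02 5.20549556e-05]
[-0.13087394  0.04346489  0.01950815]
```

{"name": "servo_tool", "arguments": {"plan": [[0,[0,0,0],[0,0,-4]],[0,[0,0,0],[0,0,-4]],[0,[0,0,0],[0,0,-4]],[0,[0,0,0],[0,0,-4]],[0,[0,0,0],[0,0,-4]],[0,[0,0,0],[0,0,-4]],[0,[0,0,0],[0,0,-4]],[0,[0,0,0],[0,0,-4]],[0,[0,0,0],[0,0,0]],[0,[0,0,0],[0,0,0]]]}}

```text
time_s: 7.93
tool_pos: [0.5193, -0.2872, 0.1704]
tool_rot: [179.9, 0.1, 113.9]
force: [0.4, -0.0, -2.2]
grip_width: 0.0528
```

```bash
python3 d.py .5195 -.287 .210; python3 -c "
from h import *
print(env.get_obs()['wrist_torque'])"
```

```text
[ 0.5193 -0.2872  0.1704] [1.7991e+02 1.1000e-01 1.1390e+02] [ 0.4 -0.  -2.2] [-1.6 14.4 32.8 96.7 -8.2 71.1 57. ] 0.05275176413939397
shift cm [ 0.00678195  0.02918518 -3.9624516 ]
turn [9.09467382e-02 1.05279750e-01 8.35563684e-05]
[-0.08696372 -0.02813552  0.01160618]
```

Turned 52° with only the pot's weight showing. I lift gently.

{"name": "servo_tool", "arguments": {"plan": [[0,[0,0,-0.3],[0,0,0]],[0,[0,0,-0.3],[0,0,0]],[0,[0,0,-0.3],[0,0,0]],[0,[0,0,0],[0,0,0]]]}}

```text
time_s: 8.27
tool_pos: [0.5193, -0.2873, 0.1802]
tool_rot: [179.9, 0.1, 113.5]
force: [-0.5, -0.6, -1.9]
grip_width: 0.0525
```

```bash
python3 d.py .5195 -.287 .230
```

```text
[ 0.5193 -0.2873  0.1802] [1.7992e+02 1.0000e-01 1.1347e+02] [-0.5 -0.6 -1.9] [-1.8 14.  33.  96.  -8.  72.2 56.4] 0.05249360279384325
shift cm [ 0.00976514  0.03922467 -4.9776045 ]
turn [7.75349207e-02 1.04019020e-01 7.03813616e-05]
```

Past the 10 mm roof limit with no load, so the lock is open. I lift out straight.

{"name": "servo_tool", "arguments": {"plan": [[0,[0,0,-0.7],[0,0,0]],[0,[0,0,-0.7],[0,0,0]],[0,[0,0,-1.0],[0,0,0]],[0,[0,0,-1.5],[0,0,0]],[0,[0,0,-1.5],[0,0,0]],[0,[0,0,-1.5],[0,0,0]],[0,[0,0,-1.0],[0,0,0]],[0,[0,0,0],[0,0,0]]]}}

```text
time_s: 8.93
tool_pos: [0.5193, -0.2875, 0.2683]
tool_rot: [179.8, 0.2, 113.3]
force: [0.1, -0.2, -1.5]
grip_width: 0.0526
```

```bash
python3 d.py .549 .0100 .260; python3 - <<'E'
from h import *
c=cam('scene'); cv2.imwrite('pics/s2.png',cv2.resize(c['image'][80:300,90:390],(750,550)))
# plate, refined: minAreaRect on subpixel contour, both views
for n,p in(('scene',(272,234)),):
    g=cv2.cvtColor(c['image'],cv2.COLOR_BGR2HSV); m=((g[...,2]>150)&(g[...,1]<60)).astype(np.uint8)*255
    k=np.zeros_like(m); k[205:262,240:304]=m[205:262,240:304]
    cs,_=cv2.findContours(k,0,1); q=max(cs,key=cv2.contourArea)[:,0]
    w=np.array([hit(c,*x,.006)[:2] for x in q],np.float32); print(cv2.minAreaRect(w*1000))
E
```

```text
[ 0.5193 -0.2875  0.2683] [179.81   0.21 113.34] [ 0.1 -0.2 -1.5] [-2.4 11.1 33.5 89.  -6.2 81.6 54.9] 0.052626327617895596
shift cm [26.14130432 14.50939592  0.78153083]
turn [0.18689831 0.20559563 0.00033533]
((549.638916015625, 12.229026794433594), (147.59104919433594, 148.32313537597656), 67.90835571289062)
```

View pics/s2.png

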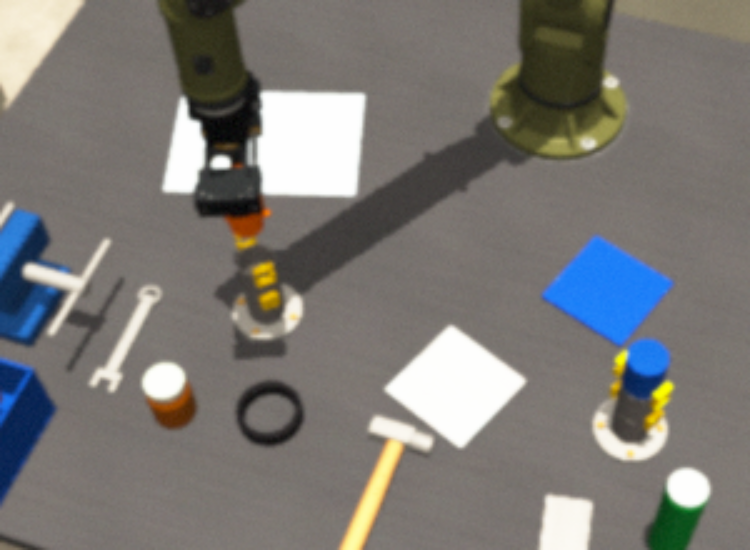

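The pot is out and upright, in the fingers above the stack. The plate (the pale square at scene pixel (272,234)) is clear, with the hammer head beside one edge. I carry it across.

{"name": "servo_tool", "arguments": {"plan": [[0,[0.8,0.45,0],[0.2,0.2,0]],[0,[1.6,0.9,0],[0,0,0]],[0,[2.2,1.2,0],[0,0,0]],[0,[2.2,1.2,0],[0,0,0]],[0,[2.2,1.2,0],[0,0,0]],[0,[2.2,1.2,0],[0,0,0]],[0,[2.2,1.2,0],[0,0,0]],[0,[2.2,1.2,0],[0,0,0]],[0,[2.2,1.2,0],[0,0,0]],[0,[2.2,1.2,0],[0,0,0]],[0,[2.0,1.2,0],[0,0,0]],[0,[1.4,0.8,0],[0,0,0]],[0,[0.7,0.4,0],[0,0,0]],[0,[0,0,0],[0,0,0]],[0,[0,0,0],[0,0,0]]]}}

```text
time_s: 10.23
tool_pos: [0.5377, 0.0091, 0.2519]
tool_rot: [-178.5, -0.8, 113.4]
force: [0.2, 0.3, -1.9]
grip_width: 0.0525
```

```bash
python3 d.py .549 .0105 .066
```

```text
[0.5377 0.0091 0.2519] [-178.49   -0.77  113.42] [ 0.2  0.3 -1.9] [-22.4   5.1  20.1  95.9  -1.9  81.   21.4] 0.052450389672546754
shift cm [-0.57126733  1.57885943 18.5457812 ]
turn [-1.50814498 -0.76567847  0.01007786]
```

{"name": "servo_tool", "arguments": {"plan": [[0,[-0.15,0.55,0],[-0.8,-0.4,0]],[0,[-0.15,0.55,0],[-0.7,-0.4,0]],[0,[0,0,0],[0,0,0]],[0,[0,0,1.5],[0,0,0]],[0,[0,0,2.0],[0,0,0]],[0,[0,0,2.0],[0,0,0]],[0,[0,0,2.0],[0,0,0]],[0,[0,0,1.5],[0,0,0]],[0,[0,0,1.0],[0,0,0]],[0,[0,0,0],[0,0,0]],[0,[0,0,0],[0,0,0]]]}}

```text
time_s: 11.15
tool_pos: [0.5525, -0.0031, 0.15]
tool_rot: [179.6, 0.5, 112.3]
force: [1.5, 0.3, -2.4]
grip_width: 0.0529
```

```bash
python3 d.py .549 .0105 .066
```

```text
[ 0.5525 -0.0031  0.15  ] [179.59   0.47 112.3 ] [ 1.5  0.3 -2.4] [-21.3   9.   20.5 103.8  -3.1  67.3  22.5] 0.05290853422047516
shift cm [1.46330842 0.1294444  8.38793463]
turn [0.4124393  0.47013427 0.00169213]
```

{"name": "servo_tool", "arguments": {"plan": [[0,[0.7,0.1,0],[0.2,0.2,0]],[0,[0.6,0,0],[0.2,0.25,0]],[0,[0,0,0],[0,0,0]],[0,[0,0,1.5],[0,0,0]],[0,[0,0,1.5],[0,0,0]],[0,[0,0,1.5],[0,0,0]],[0,[0,0,1.0],[0,0,0]],[0,[0,0,0],[0,0,0]],[0,[0,0,0],[0,0,0]]]}}

```text
time_s: 11.9
tool_pos: [0.5548, 0.0132, 0.1019]
tool_rot: [179.1, 0.1, 112.5]
force: [0.4, -0.5, -1.8]
grip_width: 0.0525
```

```bash
python3 d.py .549 .0105 .066
```

```text
[0.5548 0.0132 0.1019] [1.7913e+02 1.3000e-01 1.1246e+02] [ 0.4 -0.5 -1.8] [-21.6  11.7  19.7 106.6  -4.7  61.6  22.3] 0.052542563356063894
shift cm [-0.0215712  -0.69769497  3.58215699]
turn [0.86512407 0.12634214 0.00095386]
```

{"name": "servo_tool", "arguments": {"plan": [[0,[0,-0.5,0],[0.85,0.1,0]],[0,[0,0,0],[0,0,0]],[0,[0,0,1.0],[0,0,0]],[0,[0,0,1.0],[0,0,0]],[0,[0,0,0],[0,0,0]],[0,[0,0,0],[0,0,0]]]}}

```text
time_s: 12.4
tool_pos: [0.5522, 0.0115, 0.0834]
tool_rot: [179.8, 0.1, 112.5]
force: [-0.7, -0.4, -2.0]
grip_width: 0.0524
```

```bash
python3 d.py .549 .0105 .066; python3 - <<'E'
from h import *
c=cam('scene'); cv2.imwrite('pics/s3.png',cv2.resize(c['image'][160:280,200:360],(800,600),interpolation=cv2.INTER_CUBIC))
print(proj(c,(.549,.0105,.006)))
E
```

```text
[0.5522 0.0115 0.0834] [1.7976e+02 9.0000e-02 1.1247e+02] [-0.7 -0.4 -2. ] [-21.4  13.1  19.6 107.4  -5.   60.1  22.7] 0.05244752844637272
shift cm [ 0.03484663 -0.33824244  1.73769685]
turn [2.44939928e-01 8.67944351e-02 1.85523779e-04]
(np.float64(271.36342078587387), np.float64(233.11249642047994))
```

View pics/s3.png

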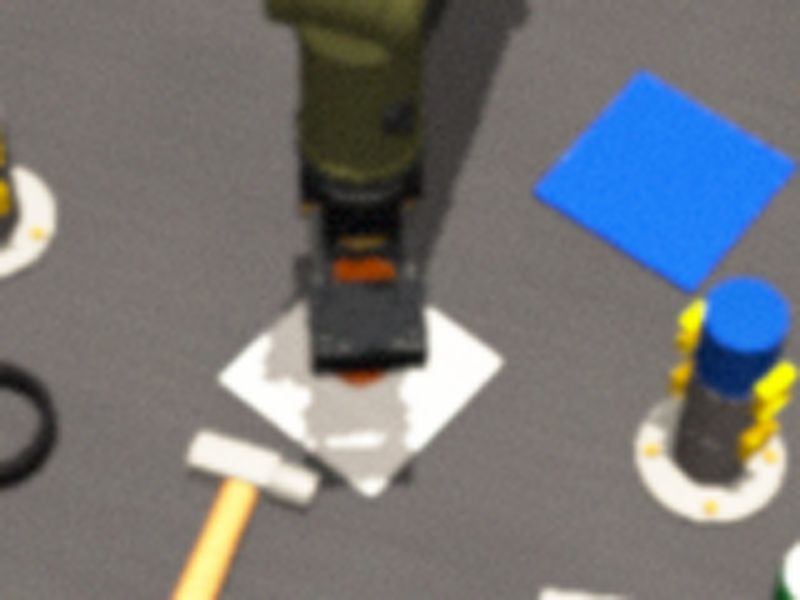

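The pot hangs above the plate, near its centre (crop (362,378)), with the hammer clear. I lower until contact shows.

{"name": "servo_tool", "arguments": {"plan": [[0,[0,-0.25,0.5],[0.24,0.1,0]],[0,[0,0,0.4],[0,0,0]],[0,[0,0,0.3],[0,0,0]],[0,[0,0,0],[0,0,0]],[0,[0,0,0],[0,0,0]]]}}

```text
time_s: 12.87
tool_pos: [0.5493, 0.0103, 0.0699]
tool_rot: [-179.9, -0.0, 112.5]
force: [0.2, -0.3, -1.4]
grip_width: 0.0526
```

```bash
python3 d.py .549 .0105 .066
```

```text
[0.5493 0.0103 0.0699] [-1.7994e+02 -3.0000e-02  1.1247e+02] [ 0.2 -0.3 -1.4] [-21.2  13.9  19.6 108.2  -5.4  58.9  23.1] 0.05263444953017902
shift cm [ 0.03260626 -0.02376753  0.39093489]
turn [-6.23919448e-02 -3.13274743e-02  1.70569482e-05]
```

{"name": "servo_tool", "arguments": {"plan": [[0,[0,0,0.15],[0,0,0]],[0,[0,0,0.15],[0,0,0]],[0,[0,0,0],[0,0,0]],[0,[0,0,0],[0,0,0]]]}}

```text
time_s: 13.2
tool_pos: [0.5496, 0.0103, 0.0669]
tool_rot: [-180.0, -0.0, 112.5]
force: [0.0, -0.7, -2.3]
grip_width: 0.0527
```

```bash
python3 d.py .549 .0105 .066
```

```text
[0.5496 0.0103 0.0669] [-1.7997e+02 -2.0000e-02  1.1247e+02] [ 0.  -0.7 -2.3] [-21.2  14.1  19.6 108.3  -5.5  58.5  23.2] 0.052654365064401264
shift cm [ 0.03903934 -0.05317219  0.08563734]
turn [-2.97195910e-02 -2.36557129e-02  6.13516515e-06]
```

{"name": "servo_tool", "arguments": {"plan": [[0,[0,0,0.12],[0,0,0]],[0,[0,0,0],[0,0,0]],[0,[0,0,0],[0,0,0]]]}}

```text
time_s: 13.45
tool_pos: [0.5501, 0.0103, 0.0661]
tool_rot: [180.0, -0.0, 112.5]
force: [-0.6, 0.2, -1.9]
grip_width: 0.0527
```

{"name": "servo_tool", "arguments": {"plan": [[0,[0,0,0.1],[0,0,0]],[0,[0,0,0],[0,0,0]],[0,[0,0,0],[0,0,0]]]}}

```text
time_s: 13.7
tool_pos: [0.5506, 0.0103, 0.0662]
tool_rot: [179.9, -0.0, 112.5]
force: [0.3, 0.1, -1.3]
grip_width: 0.0527
```

{"name": "servo_tool", "arguments": {"plan": [[0,[0,0,0.15],[0,0,0]],[0,[0,0,0.1],[0,0,0]],[0,[0,0,0],[0,0,0]]]}}

```text
time_s: 13.95
tool_pos: [0.5509, 0.0102, 0.0661]
tool_rot: [179.9, -0.0, 112.5]
force: [-0.2, -0.3, -2.0]
grip_width: 0.0529
```

{"name": "servo_tool", "arguments": {"plan": [[0,[0,0,0.15],[0,0,0]],[0,[0,0,0.1],[0,0,0]],[0,[0,0,0],[0,0,0]]]}}

```text
time_s: 14.2
tool_pos: [0.5514, 0.0101, 0.066]
tool_rot: [179.8, -0.1, 112.4]
force: [-1.0, 0.4, -1.0]
grip_width: 0.0527
```

{"name": "servo_tool", "arguments": {"plan": [[0,[0,0,0.3],[0,0,0]],[0,[0,0,0.3],[0,0,0]]]}}

```text
time_s: 14.37
tool_pos: [0.5518, 0.0101, 0.0657]
tool_rot: [179.8, -0.2, 112.4]
force: [-11.0, 0.1, 27.0]
grip_width: 0.0528
```

Contact confirmed (27 N). I relax, then check before releasing.

{"name": "servo_tool", "arguments": {"plan": [[0,[0,0,0],[0,0,0]],[0,[0,0,0],[0,0,0]],[0,[0,0,0],[0,0,0]]]}}

```text
time_s: 14.62
tool_pos: [0.5526, 0.0101, 0.0666]
tool_rot: [179.7, -0.1, 112.4]
force: [1.0, 0.1, -3.0]
grip_width: 0.0525
```

```bash
python3 d.py .549 .0105 .066
```

```text
[0.5526 0.0101 0.0666] [ 1.7971e+02 -1.4000e-01  1.1244e+02] [ 1.   0.1 -3. ] [-20.9  14.3  19.6 108.1  -5.9  58.3  23.6] 0.05250287106508746
shift cm [ 0.17243846 -0.31927722  0.05621036]
turn [ 0.29104444 -0.14217268 -0.0003611 ]
```

{"name": "servo_tool", "arguments": {"plan": [[0,[0,0,0.1],[0.2,-0.1,0]],[0.75,[0,0,0.05],[0,0,0]],[0.85,[0,0,0],[0,0,0]],[1,[0,0,0],[0,0,0]],[1,[0,0,0],[0,0,0]],[1,[0,0,0],[0,0,0]],[1,[0,0,0],[0,0,0]],[1,[0,0,0],[0,0,0]]]}}

```text
time_s: 15.28
tool_pos: [0.5529, 0.0103, 0.0637]
tool_rot: [180.0, -0.0, 112.5]
force: [-0.4, -0.4, 0.1]
grip_width: 0.0852
```

```bash
python3 d.py .551 .0101 .2; python3 rim.py 280 300 130
```

```text
[0.5529 0.0103 0.0637] [179.97  -0.   112.46] [-0.4 -0.4  0.1] [-21.   14.7  19.5 108.1  -5.7  58.2  23.4] 0.08520454051151417
shift cm [  0.05012944  -0.17385333 -13.63058348]
turn [ 2.98323682e-02 -1.33053960e-03 -3.46388057e-07]Traceback (most recent call last):
  File "rim.py", line 12, in <module>
    rim(cam('wrist'),*map(int,sys.argv[1:4]))
    ~~~^^^^^^^^^^^^^^^^^^^^^^^^^^^^^^^^^^^^^^
  File "rim.py", line 9, in rim
    A=np.c_[2*w,np.ones(len(w))]; s=np.linalg.lstsq(A,(w**2).sum(1),rcond=None)[0]
                                                      ~~~~~~~~~~^^^
    return umr_sum(a, axis, dtype, out, keepdims, initial, where)
numpy.exceptions.AxisError: axis 1 is out of bounds for array of dimension 1
```

{"name": "servo_tool", "arguments": {"plan": [[1,[0,-0.2,-0.5],[0,0,0]],[1,[0,0,-1.0],[0,0,0]],[1,[0,0,-1.0],[0,0,0]],[1,[0,0,0],[0,0,0]]]}}

```text
time_s: 15.67
tool_pos: [0.5505, 0.0092, 0.0909]
tool_rot: [-180.0, -0.0, 112.4]
force: [0.1, -0.5, 0.4]
grip_width: 0.0871
```

{"name": "servo_tool", "arguments": {"plan": [[1,[0,0,-1.5],[0,0,0]],[1,[0,0,-2.0],[0,0,0]],[1,[0,0,-2.5],[0,0,0]],[1,[0,0,-3.0],[0,0,0]],[1,[0,0,-3.0],[0,0,0]],[1,[0,0,-2.0],[0,0,0]],[1,[0,0,0],[0,0,0]],[1,[0,0,0],[0,0,0]]]}}

```text
time_s: 16.33
tool_pos: [0.5506, 0.009, 0.2419]
tool_rot: [179.7, 0.0, 112.4]
force: [-0.5, -0.4, 0.2]
grip_width: 0.0871
```

```bash
python3 - <<'E'
from h import *
o=env.get_obs(); print(o['tool_pos'],o['tool_rot'],o['time_s'])
c=cam('wrist'); cv2.imwrite('pics/f1.png',c['image'])
s=cam('scene'); cv2.imwrite('pics/f2.png',s['image'])
a=np.hstack([cv2.resize(c['image'],(400,300)),cv2.resize(s['image'][160:280,200:360],(400,300),interpolation=cv2.INTER_CUBIC)]); cv2.imwrite('pics/f.png',a)
print(proj(c,(.55,.0105,.096)))
E
```

```text
[0.5505509  0.00900545 0.24185216] [1.79709301e+02 3.51869057e-02 1.12423628e+02] 16.3333
(np.float64(280.8234971759384), np.float64(197.3240594645092))
```

View pics/f.png

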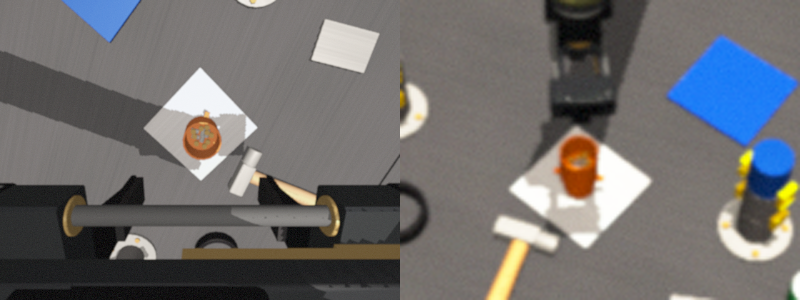

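Wrist and scene views both show the pot standing upright near the plate's centre, gripper clear and hammer unmoved. One numeric check of plate against pot and of the bystanders, then I hand in.

```bash
python3 - <<'E'
from h import *
from rim import rim
c=cam('wrist'); p=rim(c,284,197,45,.096)
d=p-np.array([.549,.0105]); a=np.radians(-22); print('offset in plate axes',R.from_euler('z',-a).as_matrix()[:2,:2]@d)
a=cv2.imread('pics/top0.png'); b=cam('top')['image']
D=cv2.absdiff(a,b).max(2)>40
for n,(x,y) in dict(tape=(337,174),jar=(380,157),wrench=(415,185),hammer=(280,150),can=(153,175),offcut=(203,173)).items(): print(n,D[y-18:y+18,x-18:x+18].sum())
o=env.get_obs(); print(o['force'],o['grip_width'],o['time_s'])
print(env.sign_off())
E
```

```text
bbox (257, 164, 53, 59) rim [0.55131966 0.0110668 ] r 0.025179544085649198
offset in plate axes [0.00193842 0.00139449]
tape 0
jar 0
wrench 0
hammer 444
can 0
offcut 0
[-0.93236557  0.24296029 -0.79280996] 0.08690803181799538 16.5333
the job is handed in; nothing more can be done
None
```

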